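# Close the alloy reader and hold the sample ball over its window

## Task

First fold the alloy reader's upper shell fully shut on its lower shell, edge to edge, so that the round window faces up. Then pick up the sample tray (it has an upright grip for this), keeping the loose ball in its pocket all the way, and hold the tray level and still with the pocket centred over the window, about 3 cm above it and not resting on anything; finish there, still holding it. Leave the other things on the bench where they are.

Things in the scene. Friction and masses are not known exactly. Their poses are not given: they have to be found in the camera images.
- reader: lower shell of the alloy reader: grey open box 100 mm (x) by 140 mm (y) by 28 mm high, fixed to the bench. Origin: centre of its underside. Its x points from the front edge (buttons and small display) to the hinge edge, z up.
- reader_hinge (a point): middle of the hinge axis: on the lower shell's far top edge, 50 mm along reader x and 28 mm above the bench; the axis runs along reader y.
- shell (a joint): angle of the upper shell (100 x 140 mm, 22 mm thick, hinged at its far edge) in rad: 0 = shut, edge to edge on the lower shell; about 1.57 = standing upright at the hinge edge, 1.9 = stop, leaning away. Its stiff hinge (0.12 N m friction) keeps it where it is left; pushing its outer (far) face near the free edge towards the front and then down closes it, with about 2 N.
- shell_window (a point): centre of the round window (40 mm across, in a 52 mm steel ring) on the outer face of the upper shell, 50 mm from hinge edge and free edge; when shut it faces up, 50 mm above the bench. Its z is the outward normal.
- tray: loose plain metal sample tray, 0.13 to 0.21 kg: plate 120 mm (x) by 50 mm (y) by 7 mm. Origin: centre of its underside; z up. An upright grip block stands at its centre, 40 mm long (x), 14 mm wide (y), its top 53 mm above the underside: pinch it across y. The pocket with the ball is on the +x side.
- tray_pocket (a point): centre of the pocket's clear floor, 38 mm along tray x, 4 mm above the tray's underside. Pocket: 30 mm across, rim 3 mm above the floor.
- ball_center (a point): centre of the loose brass ball, 18 mm in diameter, 26 g, rolling freely in the pocket; it leaves the pocket when the tray is tipped past about 45 degrees or jerked.
- loupe: bystander: small folding loupe with a black case, 28x60x19 mm, lying near the robot's edge of the bench; origin at the centre of its underside.
- tag_bundle: bystander: bundle of card tags, 31x61x10 mm, near the robot's edge of the bench; origin at the centre of its underside.
- stamp: bystander: wooden rubber stamp with a turned handle, 73 mm tall, right of the work; origin at the centre of its underside.
- stapler: bystander: office stapler, 136 mm long, left of the work; origin at the centre of its underside.
- padlock: bystander: padlock lying flat, 60x42x14 mm, behind the work; origin at the centre of its underside.
- tape_roll: bystander: roll of packing tape, 94 mm across, 48 mm high, at the back; origin at the centre of its underside.
Not all that is in view belongs to the job. Of the things that look like the reader, the larger one is meant.

How it is judged:
By the outcome, as a careful person would: the job done as asked, in the order asked, and still so for the second after the job is handed in, while the arm keeps its last pose, push and grip.
It also fails if it takes over 56 s, if anything falls off the work surface, if the arm or the gripper's body presses on something with over 40 N, if the wrist force passes 120 N, or if a joint passes its speed limit or range.

## Robot

A 6-joint arm with a two-finger parallel gripper is mounted at the origin on a cart in front of the work surface, level with it; the furniture and walls round the work are solid. World frame = base frame: x ahead of the robot, y to its left, z up, the work surface at z = 0. Lengths are in m, angles in rad, forces in N, time in s.
With the tool pointing down it reaches from about 0.25 to 0.775 m from the base axis. Payload 4 kg.
Tool frame: the origin (TCP) lies between the finger pads; the fingertips stand 17 mm ahead of it and the grasp point (between the pads) lies 2 mm behind it; z points along the fingers, y is the direction in which the jaws open and shut (so a half turn about z gives the same grasp; the last joint's range is limited). The gripper opens to 85 mm and grips with 20 to 120 N. Pads are 22 mm wide; open, the fingers measure 114 mm over their backs; the gripper's body (76 mm by 85 mm) begins 54 mm behind the grasp point. The pads swing forward as they close: fully open they stand 13 mm farther back than shut.
Start: joints at [1.201, 0.087, 1.371, -0, 1.684, -0.103], TCP at [0.145, 0.531, 0.248] pointing down, gripper open.
Joint ranges: [-3.1, 3.1], [-0.76, 2.03], [0.27, 2.55], [-1.08, 4.22], [0.17, 2.65], [-2.57, 2.57]. Speed limits (rad/s): [2.79, 2.79, 3.14, 3.14, 3.14, 3.14].

## Interface

Orientations are given as a unit quaternion [w, x, y, z].
In Python, from workcell import r gives the robot as it stands. The module is installed in compiled form; this text tells all that it offers.
- The arm moves only by the shell command python3 -m creep 'ROWS' [OPENING] [FORCE]. ROWS is a JSON object of lists of equal length, an entry for each row: "slide": the shift along the tool's x, y, z in cm, a list of three; "yaw": the turn about the tool's z in degrees. A call has 1 to 12 rows; each row is the pose to reach, as a shift and turn from the pose commanded when the call began, along the tool's axes at that moment; what a row does not reach only later rows make up. A row lasts 1/8 s, in which the tool goes at most 62.5 mm and 10.7 degrees, less where a joint would pass 70% of its speed; a pose out of reach is approached as far as the arm can. A call with a gripper value outside its range is refused whole. OPENING is the finger opening in cm, from 0 to 8.54, set as the call begins (- or left out, the last holds). The fingers move at their own pace and stop on an object; FORCE is the grip in N (left out, the last holds). Time passes only in rows, so rows that repeat a pose let the fingers close. It gives the time, the measured TCP pose, the force and the opening at its end, in the units of the state.
- r.get_state(): the state, without advancing time (a new reading comes with each control period).
- r.get_image(name): name is "scene" or "top"; returns (picture, depth): 480x640x3 uint8, blue, green, red; 480x640 float32, m along the optical axis (not along the pixel's ray), 0 where there is no reading.
- r.camera_params(name): a dict with "fx", "fy", "cx", "cy" (pixels), "rvec" (rotation vector, rad) and "tvec" (3), from world to camera coordinates, as OpenCV has them. Camera axes: x right, y down, z forward; pixel columns grow to the right and rows downward; lengths in m; the calibration is good to about 2 mm. A picture is of the moment at which its call begins. camera_params takes no time and is no camera call.
- r.finish_job(): hands the job in, once; it reports no verdict.
The state is a dict: "clock": time; "qpos": joint angles; "qd": joint speeds; "joint_efforts": joint torques, N m; "position": TCP position; "tool_rot": TCP orientation; "force": force on the tool from outside, world axes, zero at the start; "torque": the same for the moment, N m; "width": opening from 0.0 (shut) to 1.0 (fully open).
Only numpy, scipy, OpenCV 4.12 (cv2) and the standard library are available. Lean on these libraries where they do the work, as an engineer would, in place of code of your own. Each camera call takes 0.05 s, during which the arm holds its last target.

## Working session

There is one attempt and no reset: what is moved stays moved. The work goes in short steps, Python scripts to look and compute and a shell command to move; the robot and the scene stay as the last step left them, time stands still between calls to the robot, and variables do not carry over. Pictures are saved under pics/ and viewed, and the job is handed in when it is done.

```bash
mkdir -p pics; cat > h.py <<'E'
import numpy as np, cv2
from workcell import r
def cam(n):
    p=r.camera_params(n); K=np.array([[p['fx'],0,p['cx']],[0,p['fy'],p['cy']],[0,0,1.]])
    R,_=cv2.Rodrigues(np.array(p['rvec'],float)); return K,R,np.array(p['tvec'],float).ravel()
def ray(n,uv):
    K,R,t=cam(n); d=R.T@np.linalg.inv(K)@np.array([uv[0],uv[1],1.]); return -R.T@t,d
def onplane(n,uv,z):
    o,d=ray(n,uv); return o+d*(z-o[2])/d[2]
def tri(uv1,uv2,n1='scene',n2='top'):
    o1,d1=ray(n1,uv1);o2,d2=ray(n2,uv2)
    s=np.linalg.lstsq(np.c_[d1,-d2],o2-o1,rcond=None)[0]
    a=o1+s[0]*d1;b=o2+s[1]*d2
    return (a+b)/2,np.linalg.norm(a-b)
def bydepth(n,uv,dep):
    o,d=ray(n,uv); return o+d*dep
def proj(n,P):
    K,R,t=cam(n); q=K@(R@np.array(P,float)+t); return q[:2]/q[2]
def cloud(n,dep):
    K,R,t=cam(n); v,u=np.mgrid[:480,:640]
    c=np.stack([(u-K[0,2])/K[0,0]*dep,(v-K[1,2])/K[1,1]*dep,dep],-1)
    return (c-t)@R
E
python3 - <<'E'
from h import *
for n in ['scene','top']:
    im,d=r.get_image(n); cv2.imwrite(f'pics/{n}0.png',im); np.savez(f'{n}0.npz',im=im,d=d)
    K,R,t=cam(n); print(n,-R.T@t,K[0,0],R[2])
s=r.get_state(); print({k:np.round(v,3) for k,v in s.items()})
E
```

```text
scene [ 0.13100327 -0.8430093   1.00228674] 609.8061797478812 [ 0.31660248  0.64319725 -0.69718015]
top [0.47374418 0.00980184 1.17409799] 462.99471545371694 [ 0.07271032 -0.00246218 -0.99735006]
{'clock': np.float64(0.1), 'qpos': array([ 1.201,  0.088,  1.372,  0.   ,  1.684, -0.103]), 'qd': array([ 0.003,  0.001, -0.004,  0.001, -0.   ,  0.   ]), 'joint_efforts': array([ 3.0000e-03, -3.5301e+01, -3.1422e+01, -0.0000e+00,  8.0000e-03,
        0.0000e+00]), 'position': array([0.145, 0.53 , 0.247]), 'tool_rot': array([-0.   ,  0.133,  0.991, -0.001]), 'force': array([ 0.06 , -0.521, -0.445]), 'torque': array([-0.003,  0.038, -0.046]), 'width': np.float64(1.001)}
```

View pics/scene0.png

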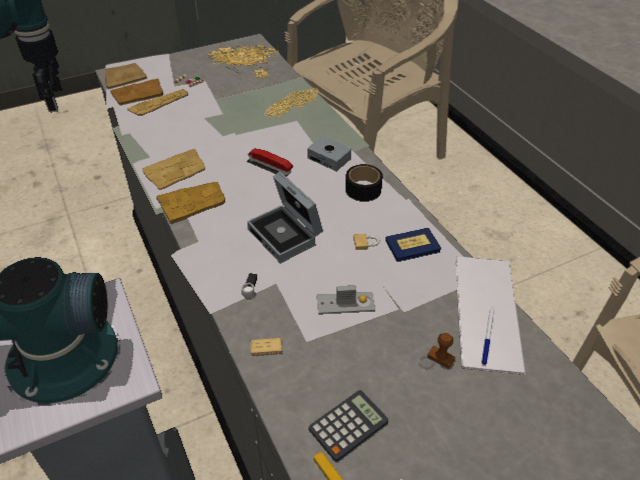

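View pics/top0.png

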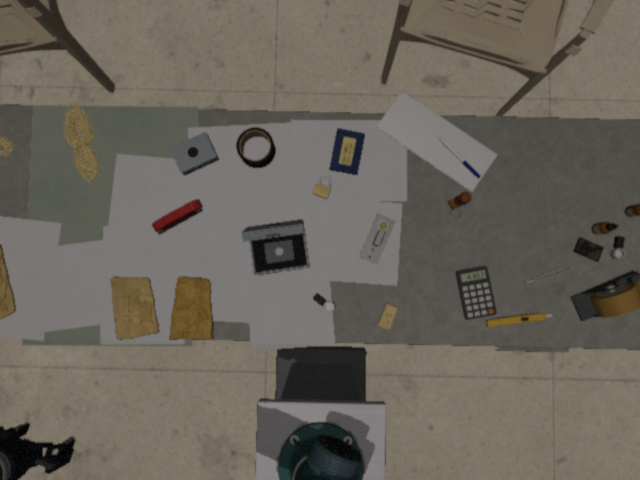

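Seen: an open grey box at scene (285,225) / top (277,247) and a smaller closed grey box at scene (329,152) / top (196,152). Both could be taken for the reader, and the open, larger one fits the text. The tray is at scene (346,300) / top (377,238), and no other object looks like it. I'll check this in a close crop.

```bash
python3 - <<'E'
from h import *
a=np.load('scene0.npz')['im'];b=np.load('top0.npz')['im']
c1=cv2.resize(a[130:330,220:400],None,fx=3,fy=3,interpolation=cv2.INTER_CUBIC)
cv2.imwrite('pics/c1.png',c1)
c2=cv2.resize(b[190:310,230:410],None,fx=4.4,fy=4.4,interpolation=cv2.INTER_CUBIC)
cv2.imwrite('pics/c2.png',np.clip(c2*1.4,0,255).astype(np.uint8))
E
```

```text
(no output)
```

View pics/c1.png

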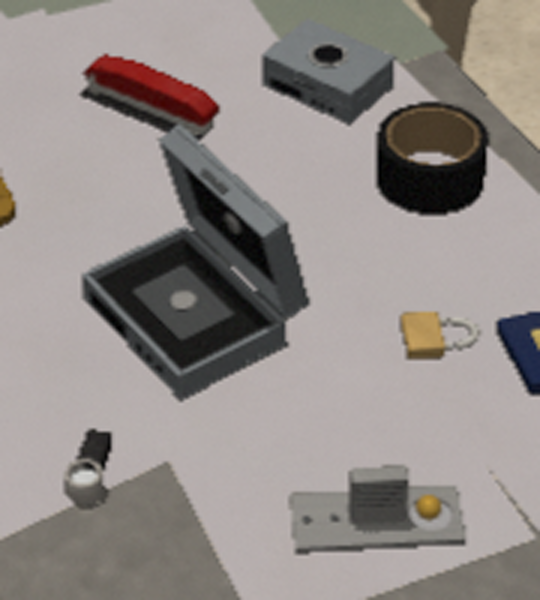

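View pics/c2.png

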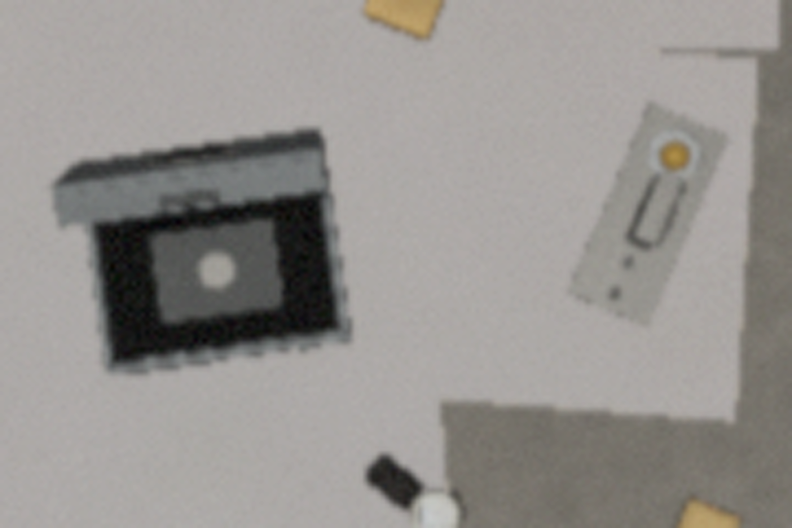

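```bash
python3 - <<'E'
from h import *
S=lambda x,y:(220+x/3-.33,130+y/3-.33); T=lambda x,y:(230+x/4.4-.4,190+y/4.4-.4)
ps={'frontL':((84,275),(110,366)),'frontR':((181,376),(350,335)),
'lidL_in':((161,141),(57,225)),'lidR_in':((268,222),(327,193)),'lidR_out':((288,228),(322,133)),'lidL_out':((185,126),(75,165)),
'trayA':((463,540),(728,133)),'tray_ll':((297,550),(650,325)),'tray_ul':((290,494),(572,292)),'tray_ur':((459,488),(650,104)),
'ball':((428,507),(675,155)),'gripR':((409,468),(685,183))}
for k,(a,b) in ps.items():
    p,e=tri(S(*a),T(*b)); print(k,p.round(4),round(e,4))
d=np.load('scene0.npz')['d']; dt=np.load('top0.npz')['d']
C=cloud('top',dt); Cs=cloud('scene',d)
# bench height check
print('bench',C[270,340],Cs[260,340])
# tray pts in top cloud
m=(C[...,0]>.3)&(C[...,0]<.65)
for nm,C_ in (('top',C),('scene',Cs)):
    P=C_.reshape(-1,3)
    tr=P[(P[:,0]>.4)&(P[:,0]<.62)&(P[:,1]<-.05)&(P[:,1]>-.2)&(P[:,2]>.035)&(P[:,2]<.07)]
    print(nm,'grip',len(tr),tr.mean(0),tr.min(0),tr.max(0))
    rd=P[(P[:,0]>.35)&(P[:,0]<.65)&(P[:,1]<.25)&(P[:,1]>.02)&(P[:,2]>.05)&(P[:,2]<.3)]
    print('lid',len(rd),rd.min(0),rd.max(0))
E
```

```text
frontL [0.4648 0.1737 0.0253] 0.0041
frontR [0.4864 0.0388 0.0257] 0.0014
lidL_in [0.5398 0.1888 0.1221] 0.0009
lidR_in [0.56   0.048  0.1412] 0.0053
lidR_out [0.5868 0.0547 0.1207] 0.0079
lidL_out [0.564  0.1809 0.1343] 0.012
trayA [ 0.6065 -0.1755  0.0045] 0.0046
tray_ll [ 0.4964 -0.1325  0.0061] 0.0008
tray_ul [ 0.514  -0.0872  0.0089] 0.0013
tray_ur [ 0.6254 -0.1316  0.0037] 0.0018
ball [ 0.5936 -0.1445  0.0136] 0.0012
gripR [ 0.5743 -0.144   0.064 ] 0.0014
bench [ 0.47833363 -0.03913723  0.00061562] [ 0.60944213 -0.01496897  0.0024837 ]
top grip 106 [ 0.55968054 -0.12940709  0.0532699 ] [ 0.54063297 -0.14224005  0.03538054] [ 0.57948542 -0.11732074  0.06020692]
lid 844 [0.53865596 0.05156602 0.05013592] [0.60016066 0.19376828 0.13839298]
scene grip 214 [ 0.55669209 -0.13484112  0.0485983 ] [ 0.53832133 -0.14612344  0.03502268] [ 0.57799875 -0.12063882  0.0587641 ]
lid 1034 [0.53609822 0.04710018 0.05000153] [0.59497874 0.19106706 0.13552671]
```

```bash
python3 - <<'E'
from h import *
d=np.load('scene0.npz')['d']; dt=np.load('top0.npz')['d']; b=np.load('top0.npz')['im']
C=cloud('top',dt);P=C.reshape(-1,3)
for lo in ((.61,.06),(.64,.06),(.64,.12),(.68,.1),(.70,.16)):
    m=(P[:,0]>lo[0])&(P[:,0]<lo[0]+.04)&(P[:,1]>lo[1])&(P[:,1]<lo[1]+.06); print(lo,P[m,2].max().round(3))
print('tape/padlock',onplane('top',(256,147),.048),onplane('top',(322,188),.01))
# black interior in top view
hsv=cv2.cvtColor(b,cv2.COLOR_BGR2HSV); m=np.zeros(b.shape[:2],np.uint8); m[235:280,240:315]=(hsv[235:280,240:315,2]<40)*255
c=max(cv2.findContours(cv2.morphologyEx(m,cv2.MORPH_CLOSE,np.ones((9,9))),cv2.RETR_EXTERNAL,cv2.CHAIN_APPROX_NONE)[0],key=cv2.contourArea)
bx=cv2.boxPoints(cv2.minAreaRect(c)); print(bx)
for q in bx: print(onplane('top',q,.028).round(4))
# lid faces: inner face plane from scene depth
for n,CC in (('scene',cloud('scene',d)),('top',C)):
    Q=CC.reshape(-1,3); g=9.1*np.pi/180; x=np.array([np.cos(g),np.sin(g)]); y=np.array([-x[1],x[0]])
    h=np.array([.574,.122]); u=(Q[:,:2]-h)@x; v=(Q[:,:2]-h)@y
    k=(abs(v)<.085)&(abs(u)<.06)&(Q[:,2]>.05)&(Q[:,2]<.2)
    print(n,'v',v[k].min(),v[k].max())
    for z in np.arange(.05,.15,.01):
        kk=k&(Q[:,2]>z)&(Q[:,2]<z+.01)
        if kk.any(): print(z.round(3),kk.sum(),u[kk].min().round(4),np.median(u[kk]).round(4),u[kk].max().round(4))
s=r.get_state();from scipy.spatial.transform import Rotation as Ro
print(Ro.from_quat(np.r_[s['tool_rot'][1:],s['tool_rot'][0]]).as_matrix().round(3))
E
```

```text
(0.61, 0.06) 0.012
(0.64, 0.06) 0.012
(0.64, 0.12) 0.009
(0.68, 0.1) 0.01
(0.7, 0.16) 0.054
tape/padlock [0.7769024  0.17634742 0.048     ] [0.68509373 0.01098348 0.01      ]
[[251.03757 240.2537 ]
 [301.66708 232.75302]
 [306.33823 264.28323]
 [255.70871 271.7839 ]]
[0.5469 0.184  0.028 ]
[0.5684 0.059  0.028 ]
[0.4905 0.0455 0.028 ]
[0.4693 0.1699 0.028 ]
scene v -0.0730228668158232 0.0715345626475514
0.05 101 -0.0127 -0.0001 0.0099
0.06 84 -0.0138 -0.0019 0.0103
0.07 93 -0.0164 -0.0049 0.0074
0.08 105 -0.0191 -0.0072 0.0065
0.09 80 -0.0216 -0.0097 0.0039
0.1 40 -0.0224 -0.0151 0.0022
0.11 34 -0.0258 -0.016 -0.0021
0.12 318 -0.029 -0.0198 -0.0042
0.13 179 -0.029 -0.0127 -0.0056
top v -0.06888169574786292 0.0711418082694461
0.05 28 0.0082 0.0142 0.0159
0.06 23 0.0042 0.0122 0.0139
0.07 27 0.0003 0.01 0.0119
0.08 30 0.0058 0.0078 0.0097
0.09 34 -0.0037 0.0054 0.0074
0.1 40 -0.0077 0.0028 0.0051
0.11 37 -0.011 0.0004 0.0023
0.12 315 -0.0251 -0.0167 -0.0008
0.13 310 -0.0247 -0.0108 -0.0029
[[-0.965  0.264 -0.001]
 [ 0.264  0.965 -0.002]
 [ 0.    -0.002 -1.   ]]
```

```bash
python3 -m creep '{"slide":[[-5,-2.3,0],[-10,-4.5,0],[-15,-6.8,0],[-21,-9.5,0],[-26,-11.8,0],[-31,-14,0],[-36,-16.3,0],[-41,-18.5,0],[-47,-21.2,0],[-52,-23.5,0],[-57.1,-25.8,0],[-57.1,-25.8,0]],"yaw":[-2,-4,-7,-10,-13,-16,-19,-22,-25,-25,-25,-25]}' 0 40
```

```text
clock: 1.6
position: [0.6297, 0.1277, 0.2456]
tool_rot: [-0.002, -0.082, 0.997, -0.0]
force: [-0.6, -0.2, -0.5]
width: -0.001
```

```bash
python3 -m creep '{"slide":[[0,0.3,4],[0,0.3,8],[0,0.3,11],[0,0.3,12.4],[0,0.3,12.4]],"yaw":[0,0,0,0,0]}'; python3 - <<'E'
from h import *
im,d=r.get_image('scene'); cv2.imwrite('pics/s1.png',cv2.resize(im[120:300,200:420],None,fx=3,fy=3))
E
```

```text
clock: 2.22
position: [0.6263, 0.1346, 0.1234]
tool_rot: [-0.001, -0.085, 0.996, 0.0]
force: [-0.4, 0.3, 0.6]
width: 0.001
```

View pics/s1.png

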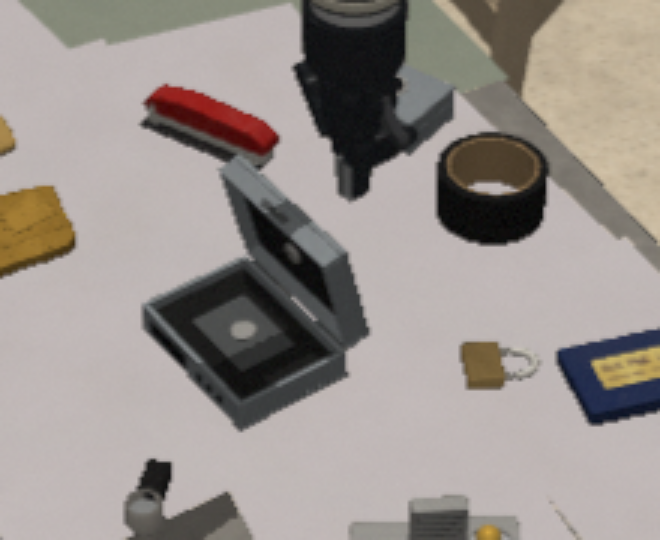

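```bash
python3 -m creep '{"slide":[[1.2,0,-0.6],[2.5,0,-1],[3.5,0,-1],[4.3,0,-1],[5.2,0,-1],[6,0,-0.9],[6.7,0,-0.7],[7.5,0,-0.5],[8.2,0,-0.2],[8.2,0,-0.2]],"yaw":[0,0,0,0,0,0,0,0,0,0]}'; python3 - <<'E'
from h import *
im,d=r.get_image('scene'); cv2.imwrite('pics/s2.png',cv2.resize(im[120:300,200:420],None,fx=3,fy=3))
E
```

```text
clock: 3.52
position: [0.5454, 0.1201, 0.1255]
tool_rot: [-0.001, -0.085, 0.996, -0.0]
force: [-1.4, -0.6, 0.0]
width: 0.002
```

View pics/s2.png

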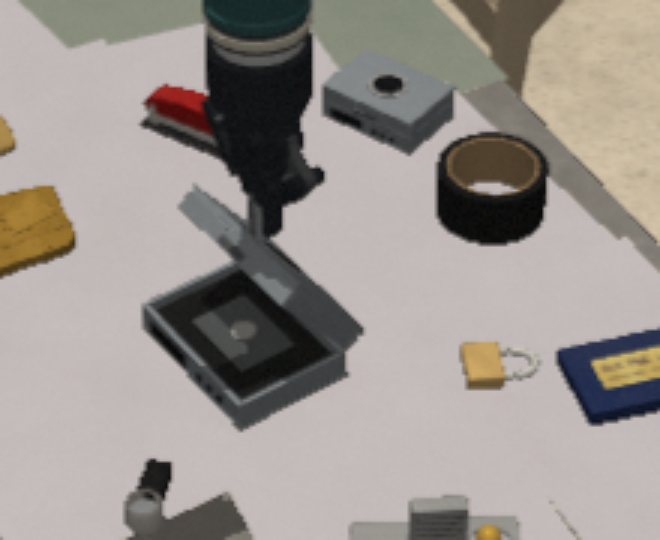

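```bash
python3 -m creep '{"slide":[[0.8,0,0.3],[1.5,0,0.8],[2.1,0,1.3],[2.7,0,1.9],[3.2,0,2.6],[3.6,0,3.3],[4,0,4],[4.3,0,4.7],[4.5,0,5.3],[4.6,0,5.7],[4.6,0,5.9],[4.6,0,5.9]],"yaw":[0,0,0,0,0,0,0,0,0,0,0,0]}'; python3 - <<'E'
from h import *
im,d=r.get_image('scene'); cv2.imwrite('pics/s3.png',cv2.resize(im[120:300,200:420],None,fx=3,fy=3))
E
```

```text
clock: 5.08
position: [0.5015, 0.1125, 0.0674]
tool_rot: [0.0, -0.085, 0.996, 0.0]
force: [-0.6, 0.7, -0.5]
width: -0.0
```

View pics/s3.png

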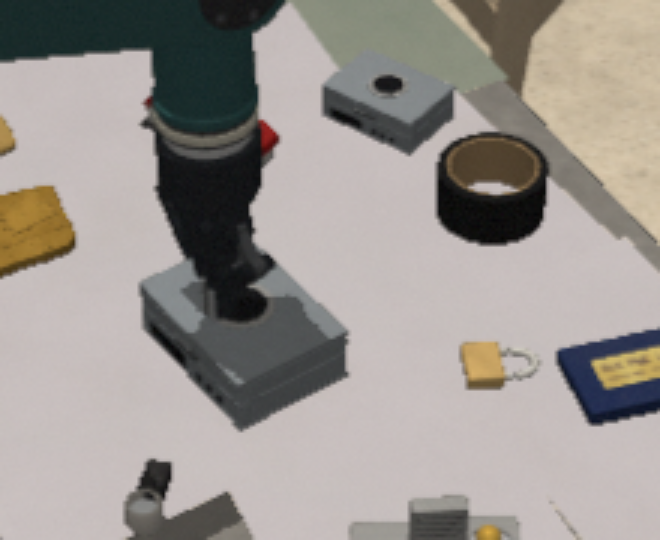

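```bash
python3 -m creep '{"slide":[[0,0,0.1],[0,0,0.2],[0,0,0.3],[0,0,0.3]],"yaw":[0,0,0,0]}'
```

```text
clock: 5.62
position: [0.5017, 0.1126, 0.0669]
tool_rot: [0.001, -0.085, 0.996, -0.0]
force: [-5.0, -0.6, 12.3]
width: -0.002
```

```bash
python3 -m creep '{"slide":[[0,0,-1],[0,0,-4],[0,0,-9],[3,-1,-13],[8,-3,-16],[13,-5,-16],[17,-7,-16],[18,-8,-16],[18,-8,-16]],"yaw":[0,0,0,0,0,0,0,0,0]}'; python3 - <<'E'
from h import *
for n in ('scene','top'):
    im,d=r.get_image(n); np.savez(f'{n}1.npz',im=im,d=d)
    if n=='scene': c=cv2.resize(im[180:330,230:410],None,fx=4,fy=4,interpolation=cv2.INTER_CUBIC)
    else: c=cv2.resize(im[190:310,230:410],None,fx=4,fy=4,interpolation=cv2.INTER_CUBIC)
    cv2.imwrite(f'pics/{n}1.png',c)
print(r.get_state()['position'])
E
```

```text
clock: 6.75
position: [0.3375, 0.0029, 0.2246]
tool_rot: [0.001, -0.084, 0.996, 0.0]
force: [-0.7, 0.1, -0.4]
width: 0.001
[0.33796458 0.00352721 0.22432567]
```

View pics/scene1.png

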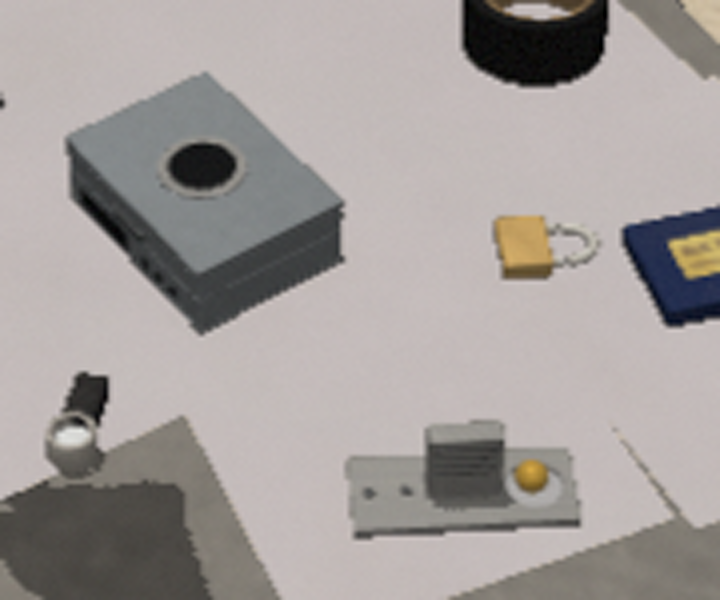

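View pics/top1.png

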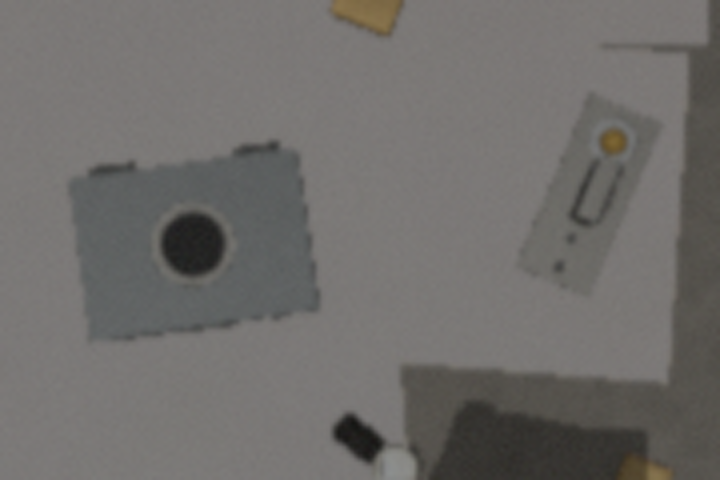

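The shell is shut edge to edge. The window is at scene crop (203,165) / top crop (192,244), and the tray still has its ball in the pocket. Next I measure the window and the tray in both views.

```bash
python3 - <<'E'
from h import *
R={}
for n,roi in (('scene',(205,240,262,300)),('top',(235,270,262,295))):
    im=np.load(f'{n}1.npz')['im']; v=im.max(2); m=np.zeros(v.shape,np.uint8); a,b,c,d=roi
    m[a:b,c:d]=(v[a:b,c:d]<(50))*255
    cs=cv2.findContours(m,cv2.RETR_EXTERNAL,cv2.CHAIN_APPROX_NONE)[0]
    cs=[q for q in cs if cv2.contourArea(q)>30]
    for q in cs: print(n,cv2.contourArea(q),cv2.minEnclosingCircle(q)[0],cv2.fitEllipse(q))
    q=max(cs,key=cv2.contourArea) ; R[n]=cv2.fitEllipse(q)[0]
p,e=tri(R['scene'],R['top']); print('window',p,e, 'top@.05',onplane('top',R['top'],.05),'scene@.05',onplane('scene',R['scene'],.05))
# reader top outline from depth
C=cloud('top',np.load('top1.npz')['d']); P=C.reshape(-1,3)
k=(P[:,0]>.42)&(P[:,0]<.64)&(P[:,1]>0)&(P[:,1]<.22)&(P[:,2]>.035)
q=P[k]; rect=cv2.minAreaRect(q[:,:2].astype(np.float32)); print('reader top',rect,np.median(q[:,2]),q[:,2].std())
Z=np.c_[q[:,:2],np.ones(len(q))]; print('plane',np.linalg.lstsq(Z,q[:,2],rcond=None)[0])
# ball
B={}
for n in ('scene','top'):
    im=np.load(f'{n}1.npz')['im']; h=cv2.cvtColor(im,cv2.COLOR_BGR2HSV)
    a,b,c,d=(285,310,345,380) if n=='scene' else (215,235,372,395)
    m=np.zeros(h.shape[:2],np.uint8); m[a:b,c:d]=((h[a:b,c:d,1]>110))*255
    M=cv2.moments(m,True); B[n]=(M['m10']/M['m00'],M['m01']/M['m00']); print(n,B[n],M['m00'])
print('ball',tri(B['scene'],B['top']), onplane('top',B['top'],.013),onplane('scene',B['scene'],.013))
# corners tray
S=lambda x,y:(230+x/4-.4,180+y/4-.4); T=lambda x,y:(230+x/4-.4,190+y/4-.4)
st=[S(577,450),S(580,522),S(355,533),S(346,458)]; tt=[T(590,93),T(664,122),T(590,298),T(517,267)]
for a,b in zip(st,tt): print('tray corner',tri(a,b)[0].round(4),tri(a,b)[1].round(4),onplane('scene',a,.007)[:2].round(4),onplane('top',b,.007)[:2].round(4))
g=[(S(426,428),T(601,152)),(S(503,424),T(625,165)),(S(505,434),T(0,0))]
print('grip',tri(*g[0]),tri(*g[1]))
for a in ((426,430),(503,425),(505,436),(430,440)): print(onplane('scene',S(*a),.053)[:2].round(4))
for a in ((605,155),(627,163),(592,225),(570,217)): print('t',onplane('top',T(*a),.053)[:2].round(4))
for n in ('scene','top'):
    P=cloud(n,np.load(f'{n}1.npz')['d']).reshape(-1,3)
    k=(P[:,0]>.5)&(P[:,0]<.62)&(P[:,1]<-.08)&(P[:,1]>-.19)&(P[:,2]>.04); print(n,cv2.minAreaRect(P[k][:,:2].astype(np.float32)),np.percentile(P[k][:,2],90))
E
```

```text
scene 116.0 (280.3999938964844, 221.0) ((280.208984375, 220.97610473632812), (10.00318431854248, 14.993971824645996), 87.50489044189453)
top 144.0 (277.78302001953125, 250.5188751220703) ((277.7434997558594, 250.53671264648438), (13.462248802185059, 13.777836799621582), 102.4969482421875)
window [0.52171843 0.11493294 0.05151553] 0.000374486463471605 top@.05 [0.52195718 0.11500495 0.05      ] scene@.05 [0.52216688 0.116529   0.05      ]
reader top ((0.5199801325798035, 0.10135709494352341), (0.12048323452472687, 0.16602493822574615), 9.174129486083984) 0.053603121572422016 0.529244173790019
plane [-5.41224834 -5.83575313  3.62857821]
scene (362.5, 298.2916666666667) 48.0
top (383.0, 225.0) 21.0
ball (array([ 0.59344868, -0.14451366,  0.01477816]), np.float64(0.00038850697955819405)) [ 0.59381179 -0.14483074  0.013     ] [ 0.59409146 -0.14319943  0.013     ]
tray corner [ 0.6273 -0.1315  0.0032] 0.0038 [ 0.6272 -0.1348] [ 0.6251 -0.1303]
tray corner [ 0.6063 -0.1771  0.0048] 0.0034 [ 0.6036 -0.178 ] [ 0.6076 -0.1774]
tray corner [ 0.4953 -0.1321  0.0067] 0.0002 [ 0.4953 -0.1323] [ 0.4952 -0.132 ]
tray corner [ 0.5136 -0.0856  0.0082] 0.0001 [ 0.5139 -0.0847] [ 0.5137 -0.0857]
grip (array([ 0.56347256, -0.1243315 ,  0.05183407]), np.float64(0.04210445743584687)) (array([ 0.5738609 , -0.14464643,  0.06532193]), np.float64(0.0012127049180336983))
[ 0.5416 -0.1212]
[ 0.5788 -0.1359]
[ 0.576  -0.1429]
[ 0.5402 -0.1281]
t [ 0.5814 -0.1344]
t [ 0.5768 -0.1478]
t [ 0.5386 -0.127 ]
t [ 0.5431 -0.1136]
scene ((0.5581128597259521, -0.1321767270565033), (0.01866655983030796, 0.03995479270815849), 66.91350555419922) 0.055387722826945
top ((0.5604668855667114, -0.13038267195224762), (0.014586001634597778, 0.04030032828450203), 67.89137268066406) 0.05718807648575213
```

```bash
python3 -m creep '{"slide":[[-2.5,-2.1,0],[-5,-4.3,0],[-7.5,-6.5,0],[-10,-8.7,0],[-12.5,-10.8,0],[-15,-13,0],[-17.5,-15.2,0],[-19.6,-17,0],[-19.6,-17,0]],"yaw":[4,8,12,16,20,24,28,31.6,31.6]}' 6; python3 - <<'E'
from h import *
from scipy.spatial.transform import Rotation as Ro
s=r.get_state(); q=s['tool_rot']; M=Ro.from_quat(np.r_[q[1:],q[0]]).as_matrix(); print(M.round(4),s['position'],s['qpos'].round(3))
print('y ang',np.degrees(np.arctan2(M[1,1],M[0,1])),'slide to grip cm',(M.T@(np.array([.5597,-.1313,.033])-s['position'])*100).round(2))
E
```

```text
clock: 7.98
position: [0.5609, -0.1311, 0.2222]
tool_rot: [-0.001, 0.189, 0.982, 0.0]
force: [-0.1, -0.0, 0.4]
width: 0.702
[[-9.283e-01  3.719e-01 -2.600e-03]
 [ 3.719e-01  9.283e-01  1.300e-03]
 [ 2.900e-03  3.000e-04 -1.000e+00]] [ 0.56085945 -0.13113413  0.22217936] [-0.328  0.153  1.349  0.     1.642 -1.518]
y ang 68.16858334653767 slide to grip cm [ 0.05 -0.06 18.92]
```

```bash
python3 -m creep '{"slide":[[0.05,-0.05,4],[0.05,-0.05,8],[0.05,-0.05,12],[0.05,-0.05,15],[0.05,-0.05,17],[0.05,-0.05,18.2],[0.05,-0.05,18.8],[0.05,-0.05,18.8]],"yaw":[0,0,0,0,0,0,0,0]}'; python3 - <<'E'
from h import *
for n,(a,b,c,d) in (('scene',(200,330,290,440)),('top',(190,290,310,440))):
    im,_=r.get_image(n); cv2.imwrite(f'pics/{n}2.png',cv2.resize(im[a:b,c:d],None,fx=4,fy=4,interpolation=cv2.INTER_CUBIC))
E
```

```text
clock: 8.98
position: [0.5586, -0.1313, 0.0365]
tool_rot: [0.0, 0.19, 0.982, 0.0]
force: [-0.5, -0.3, 0.6]
width: 0.705
```

View pics/scene2.png

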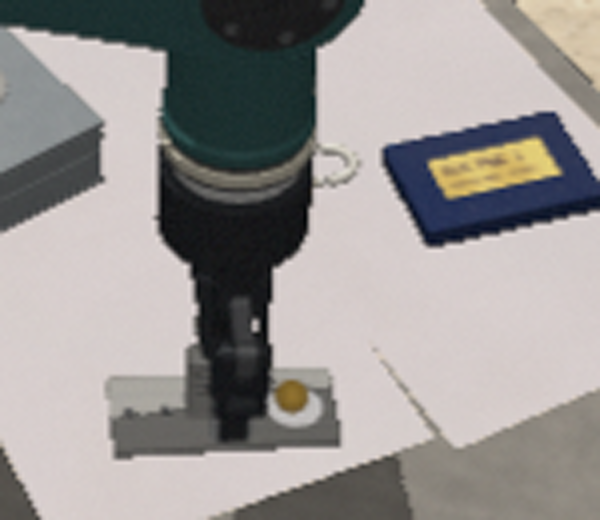

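```bash
python3 -m creep '{"slide":[[0,0,0.2],[0,0,0.2],[0,0,0.2],[0,0,0.2],[0,0,0.2],[0,0,0.2],[0,0,0.2],[0,0,0.2]],"yaw":[0,0,0,0,0,0,0,0]}' 0 45; python3 - <<'E'
from h import *
for n,(a,b,c,d) in (('scene',(200,330,290,440)),('top',(190,290,310,440))):
    im,_=r.get_image(n); cv2.imwrite(f'pics/{n}3.png',cv2.resize(im[a:b,c:d],None,fx=4,fy=4,interpolation=cv2.INTER_CUBIC))
E
```

```text
clock: 10.07
position: [0.5587, -0.1316, 0.0346]
tool_rot: [0.0, 0.19, 0.982, -0.0]
force: [-0.7, 0.2, 2.8]
width: 0.156
```

View pics/scene3.png

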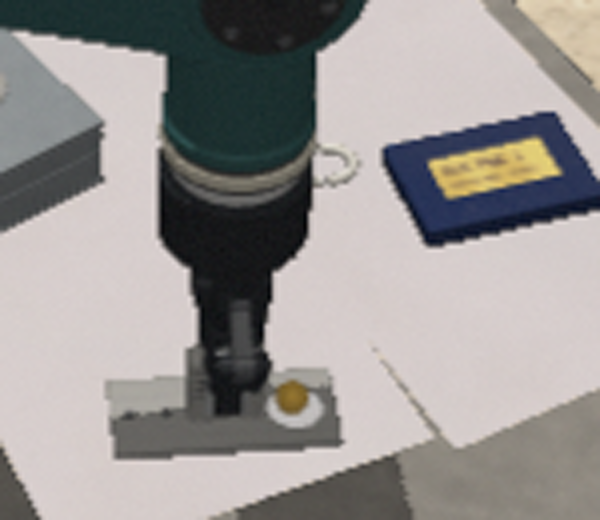

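```bash
python3 -m creep '{"slide":[[0,0,-0.2],[0,0,-0.6],[0,0,-1.2],[0,0,-2],[0,0,-2.9],[0,0,-3.8],[0,0,-4.7],[0,0,-5.6],[0,0,-6.5],[0,0,-7.3],[0,0,-8],[0,0,-8.5]],"yaw":[0,0,0,0,0,0,0,0,0,0,0,0]}'; python3 - <<'E'
from h import *
im,_=r.get_image('scene'); cv2.imwrite('pics/s4.png',cv2.resize(im[150:330,240:440],None,fx=3,fy=3,interpolation=cv2.INTER_CUBIC))
from scipy.spatial.transform import Rotation as Ro
s=r.get_state(); q=s['tool_rot']; M=Ro.from_quat(np.r_[q[1:],q[0]]).as_matrix(); print(s['position'],s['force'])
# assume tray centre offset from TCP as grasped
a=np.radians(-22); tx=np.array([np.cos(a),np.sin(a),0]); W=np.array([.522,.1155,0])
tgt=W-.038*tx; tgt+=np.array([.5587,-.1316,0])-np.array([.5600,-.1314,0]); tgt[2]=s['position'][2]
print(tgt,(M.T@(tgt-s['position'])*100).round(2))
E
```

```text
clock: 11.68
position: [0.5585, -0.1315, 0.1198]
tool_rot: [0.0, 0.19, 0.982, 0.0]
force: [0.5, -0.7, -0.6]
width: 0.158
[ 0.5588343  -0.13160907  0.12044215] [ 0.04628808  0.1275818  -0.0698639 ]
[0.48546701 0.12953505 0.12044215] [ 1.654e+01  2.150e+01 -2.000e-02]
```

View pics/s4.png

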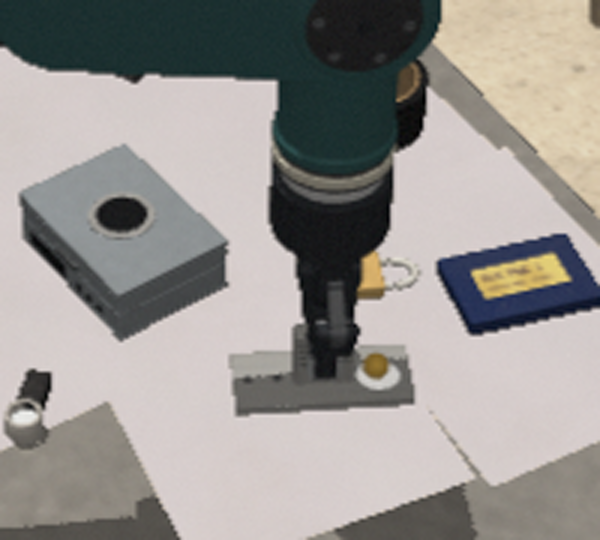

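```bash
python3 -m creep '{"slide":[[0.2,0.2,0],[0.5,0.7,0],[1,1.3,0],[1.6,2.1,0],[2.3,3,0],[3,3.9,0],[3.6,4.7,0],[4.3,5.6,0],[4.9,6.4,0],[5.5,7.1,0],[5.9,7.7,0],[6.1,7.9,0]],"yaw":[0,0,0,0,0,0,0,0,0,0,0,0]}' && python3 -m creep '{"slide":[[0.2,0.2,0],[0.5,0.7,0],[1,1.3,0],[1.6,2.1,0],[2.3,3,0],[3,3.9,0],[3.6,4.7,0],[4.3,5.6,0],[4.9,6.4,0],[5.5,7.1,0],[5.9,7.7,0],[6.1,7.9,0]],"yaw":[0,0,0,0,0,0,0,0,0,0,0,0]}'; python3 - <<'E'
from h import *
im,_=r.get_image('scene'); cv2.imwrite('pics/s5.png',cv2.resize(im[150:330,220:420],None,fx=3,fy=3,interpolation=cv2.INTER_CUBIC))
E
```

```text
clock: 13.22
position: [0.5312, -0.035, 0.1193]
tool_rot: [0.0, 0.19, 0.982, 0.0]
force: [0.0, 0.3, -1.3]
width: 0.157
clock: 14.72
position: [0.504, 0.061, 0.1193]
tool_rot: [0.0, 0.19, 0.982, 0.0]
force: [-0.2, 0.5, -2.2]
width: 0.155
```

View pics/s5.png

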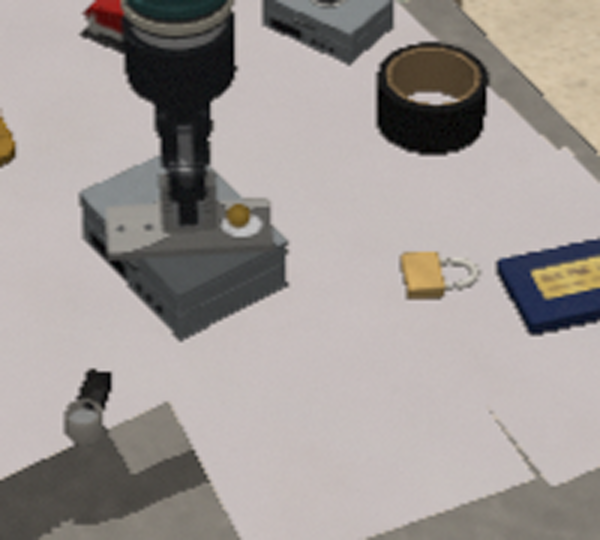

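```bash
python3 -m creep '{"slide":[[0.1,0.2,0],[0.4,0.6,0],[0.9,1.1,0],[1.5,1.9,0],[2.1,2.7,0],[2.7,3.5,0],[3.2,4.3,0],[3.7,4.9,0],[4.1,5.4,0],[4.3,5.7,0],[4.3,5.7,0],[4.3,5.7,0]],"yaw":[0,0,0,0,0,0,0,0,0,0,0,0]}' && python3 -m creep '{"slide":[[0,0,0.1],[0,0,0.3],[0,0,0.5],[0,0,0.7],[0,0,0.8],[0,0,0.8],[0,0,0.8],[0,0,0.8]],"yaw":[0,0,0,0,0,0,0,0]}'; python3 - <<'E'
from h import *
for n,(a,b,c,d) in (('scene',(150,300,220,370)),('top',(200,300,230,350))):
    im,dd=r.get_image(n); np.savez(f'{n}6.npz',im=im,d=dd);cv2.imwrite(f'pics/{n}6.png',cv2.resize(im[a:b,c:d],None,fx=4,fy=4,interpolation=cv2.INTER_CUBIC))
print(r.get_state()['position'])
E
```

```text
clock: 16.27
position: [0.4855, 0.1294, 0.1193]
tool_rot: [0.0, 0.19, 0.982, -0.0]
force: [-0.4, 0.8, -1.4]
width: 0.161
clock: 17.27
position: [0.4855, 0.1296, 0.1114]
tool_rot: [0.0, 0.19, 0.982, 0.0]
force: [0.6, 0.1, -0.3]
width: 0.158
[0.48550928 0.12953064 0.11138456]
```

View pics/scene6.png

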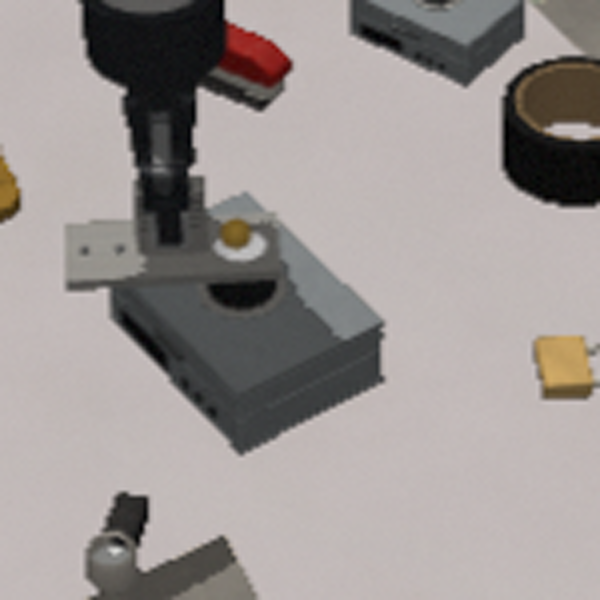

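View pics/top6.png

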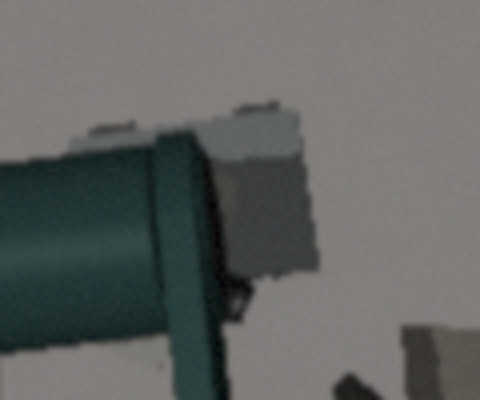

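```bash
python3 - <<'E'
from h import *
z=np.load('scene6.npz'); im=z['im'];d=z['d']
z1=np.load('scene1.npz')['im']
def pocket(im,roi):
    a,b,c,e=roi; h=cv2.cvtColor(im,cv2.COLOR_BGR2HSV).astype(int); s=im[a:b,c:e].astype(int)
    m=((s.min(2)>195)|(h[a:b,c:e,1]>110)).astype(np.uint8)
    n,l,st,cc=cv2.connectedComponentsWithStats(m)
    for i in range(1,n):
        if st[i,4]>20:
            q=cv2.findContours((l==i).astype(np.uint8),cv2.RETR_EXTERNAL,cv2.CHAIN_APPROX_NONE)[0][0]; print(st[i]+[c,a,0,0,0],cc[i]+[c,a])
            hb=((h[a:b,c:e,1]>110)&(h[a:b,c:e,0]<35)); v,u=np.nonzero(hb); print('ball px',u.mean()+c,v.mean()+a,len(u))
print('before');pocket(z1,(285,310,345,380)); print('now');pocket(im,(200,220,268,292))
print('expected pocket px',proj('scene',[.522,.1155,.0808]),'ball',proj('scene',[.522,.1155,.0898]))
print('expected before',proj('scene',[.5600+.0352,-.1314-.01424,.004]))
P=cloud('scene',d)
# tray top plane
s=r.get_state()['position']; tx=np.array([np.cos(np.radians(-22)),np.sin(np.radians(-22))]);ty=np.array([-tx[1],tx[0]])
Q=P.reshape(-1,3); c=s[:2]+[.0013,-.0002]; u=(Q[:,:2]-c)@tx; v=(Q[:,:2]-c)@ty
k=(abs(u)<.075)&(abs(v)<.04)&(Q[:,2]>.07)&(Q[:,2]<.096)
k2=k&(((u<-.025)&(u>-.055))|((u>.02)&(u<.056)))&(abs(v)<.022)
A=np.c_[u[k2],v[k2],np.ones(k2.sum())]; sol=np.linalg.lstsq(A,Q[k2,2],rcond=None)[0]; print('plane',sol,k2.sum(),'L',np.median(Q[k2&(u<0),2]),'R',np.median(Q[k2&(u>0),2]))
k3=k&(Q[:,2]>.075); print('u range',np.percentile(u[k3],[1,99]),'v',np.percentile(v[k3],[1,99]))
E
```

```text
before
[359 295   8   8  48] [362.5        298.29166667]
ball px 362.5 298.2916666666667 48
now
[275 205   8   7  39] [278.41025641 207.79487179]
ball px 278.4102564102564 207.7948717948718 39
expected pocket px [279.80619041 211.2818212 ] ball [279.65119562 208.30460333]
expected before [363.29147927 301.65616528]
plane [-0.00356874 -0.00278539  0.08516793] 352 L 0.08542977224720316 R 0.08447132487361023
u range [-0.06072159  0.0575388 ] v [-0.02931125  0.02427423]
```

```bash
python3 - <<'E'
from h import *
im=np.load('scene6.npz')['im']; a,b,c,e=200,224,262,296
g=im[a:b,c:e].astype(int)
big=cv2.resize(im[a:b,c:e],None,fx=4,fy=4,interpolation=cv2.INTER_CUBIC)
for th in (165,175,185):
    m=((big.min(2)>th)|((big[...,2].astype(int)-big[...,0])>60)).astype(np.uint8)
    m=cv2.morphologyEx(m,cv2.MORPH_OPEN,np.ones((5,5),np.uint8))
    n,l,st,cc=cv2.connectedComponentsWithStats(m)
    for i in range(1,n):
        if st[i,4]>400:
            q=cv2.findContours((l==i).astype(np.uint8),cv2.RETR_EXTERNAL,cv2.CHAIN_APPROX_NONE)[0][0]
            lo=q[:,0][q[:,0,1]>st[i,1]+14]; 
            x0,y0,w,h=st[i,:4]; print(th,st[i]/4+[c,a,0,0,0],'mid',(x0+w/2)/4+c-.4, 'bottom',(y0+h)/4+a-.4)
for q in ('mid',): 
    c0=np.array([.522,.1155,.0808]); ang=np.linspace(0,2*np.pi,90)
    pr=np.array([proj('scene',c0+[.015*np.cos(t),.015*np.sin(t),0]) for t in ang]); print('exp floor circle',pr.min(0),pr.max(0))
E
```

```text
165 [284.75 200.    11.25  10.25 241.25] mid 289.975 bottom 209.85
165 [275.75 205.25   6.25   5.75 121.25] mid 278.475 bottom 210.6
175 [285.25 200.    10.75   9.75 220.75] mid 290.225 bottom 209.35
175 [275.75 205.25   6.25   5.75 121.25] mid 278.475 bottom 210.6
185 [275.75 205.25   6.25   5.75 121.25] mid 278.475 bottom 210.6
exp floor circle [273.18705671 206.90751278] [286.4237588  215.72518834]
```

The pocket ellipse spans x 273.1–286.6 with its bottom at 215.6 in the scene view. The prediction for a centred pocket is 273.2–286.4 and 215.7, so they match. I'll hold, check it is still, and hand in.

```bash
python3 -m creep '{"slide":[[0,0,0],[0,0,0],[0,0,0],[0,0,0]],"yaw":[0,0,0,0]}'; python3 - <<'E'
from h import *
im,d=r.get_image('scene'); a=np.load('scene6.npz')['im']; print('diff',cv2.absdiff(im,a)[150:300,220:370].mean())
o=np.load('scene0.npz')['im']; df=cv2.absdiff(im,o).max(2)
for n,(x,y) in dict(loupe=(250,286),tags=(266,346),stamp=(442,350),padlock=(366,241),tape=(364,182)).items(): print(n,df[y-8:y+9,x-10:x+11].mean().round(1))
s=r.get_state(); print(s['clock'],np.abs(s['qd']).max(),s['width'])
cv2.imwrite('pics/final.png',im)
E
```

```text
clock: 17.88
position: [0.4855, 0.1295, 0.1113]
tool_rot: [0.0, 0.19, 0.982, 0.0]
force: [-0.2, -0.6, -2.0]
width: 0.156
diff 1.0794074074074074
loupe 16.8
tags 11.0
stamp 6.0
padlock 11.0
tape 5.9
17.925 0.001980533428678765 0.15343602881953822
```

View pics/final.png

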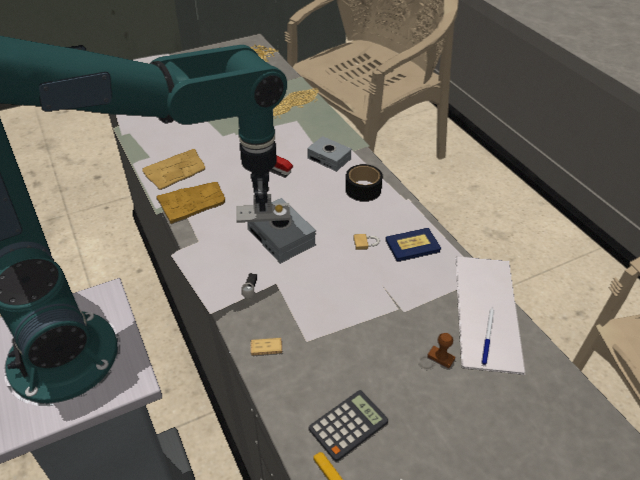

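The final picture shows the reader shut, with the tray held above it at (260,213) and the ball in the pocket at (279,208). The loupe, tags, stamp, padlock and tape are at their starting pixels.

```bash
python3 -c "
from workcell import r
print(r.finish_job())"
```

```text
the job is handed in; nothing more can be done
None
```

I folded the larger reader's upper shell shut with the closed fingertips, pressing at about 12 N against the stop. I then picked up the tray by its grip and held it over the window. The job was handed in at about 18 s.

**Last checks:**
- **Shell:** both views showed it shut edge to edge before I fetched the tray.
- **Tray:** it is level within about 0.3° by scene depth, with the underside at about 77–78 mm. The pocket floor is therefore about 31 mm above the window.
- **Pocket and ball:** read by eye from the scene crop, the pocket outline matched a centred pocket to about 0.2 px. The ball is in the pocket.
- **Stillness:** the arm is still (joint speeds at or below 0.002 rad/s) and the grip is steady at about 13 mm.
- **Bystanders:** the other things looked unmoved in the picture. The stapler was partly hidden behind the gripper and I did not check it separately.

**Failed or weaker checks:** the top camera was blocked by the arm at the end, so the final centring rests on the scene view and the arm's own position. An automatic mask for the pocket outline failed, because it caught only the ball. The wrist force reading was too noisy to confirm the tray's weight (−0.1 to −2.2 N). A plane fit to the reader's top was spoilt by bad depth points, so I did not use it.

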